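# Stack the spacer sleeve and bearing cup on a test-head spindle

## Task

Fit the drive spindle of the test head: lower the aluminium sleeve over the upright steel shaft and press it down until the stiff orange seat under it comes up against its stop, fully home, without ramming it. Only then lower the brass bearing cup over the shaft, flange down, until it sits flat on the sleeve. Do not let either part fall down the shaft, and leave everything else on the bench standing where it is.

Things in the scene. Friction and masses are not known exactly. Their poses are not given: they have to be found in the camera images.
- spindle: the test head, fixed to the bench: black base plate 100 (x) x 180 (y, from -50 to +130) x 12 high; on it a grey round housing of diameter 68 up to height 52; out of that rises the steel shaft, diameter 20, top at height 150 with a tapered nose (diameter 11 at the top, full 20 from height 138 down). Origin on the shaft axis at bench level, z up
- column_top (a point): top centre of the square aluminium column, 30 wide, 215 high, 110 mm from the shaft axis in the test head's +y direction, on the robot's side. A black sensor block (50 wide in x, 45 high, its middle at height 175) on the column faces the shaft; its face is 82 mm from the shaft axis
- shaft_tip (a point): the top centre of the steel shaft's nose, 150 mm above the bench
- seat (a joint): height in m of the orange seat disc above its stop: 0 is fully home (its underside on the grey housing), at most 0.030; it starts raised 0.014 to 0.028. It slides on the shaft stiffly: it stays where it is left, carries the parts' weight without sinking and needs about 7 N of steady downward push (more when pushed faster), then comes up hard against its stop
- seat_top (a point): centre of the top face of the orange seat disc (diameter 50, 8 thick) on the shaft axis; 60 mm above the bench when the seat is home
- sleeve: the aluminium spacer sleeve: plain bare-metal tube, outer diameter 44, bore 23 right through, 50 long, about 0.15 kg, standing on end. Origin at the centre of its underside, z along its axis, upwards
- cup: the brass bearing cup: flange of diameter 56 and 8 thick at the bottom, above it a round neck of diameter 40, total height 38, bore 23 right through, about 0.2 kg, standing flange down. Grip it by the neck. Origin at the centre of the flange's underside, z upwards
- spacer: bystander: blue plastic spacer ring, outer diameter 44, 40 high, with a bore of only 12 that does not fit the shaft. Origin at the centre of its underside
- bottle: bystander: amber reagent bottle with white cap, diameter 48, 130 high. Origin at the centre of its underside
- beaker: bystander: small open glass beaker, diameter 54 at the rim, 62 high. Origin at the centre of its underside
- stopper: bystander: black rubber stopper, tapered, diameter 34 at the foot and 44 at the top, 34 high. Origin at the centre of its underside
- jar: bystander: glass jar with black lid, diameter 56, 64 high. Origin at the centre of its underside
- flask: bystander: stoppered green glass flask, diameter 80, 165 high. Origin at the centre of its underside
- screwdriver: bystander: screwdriver with blue handle lying on the bench about along x at the right-hand edge of the working area, about 200 long and 30 high. Origin under its middle

How it is judged:
By the outcome, as a careful person would: the job done as asked, in the order asked, and still so for the second after the job is handed in, with the robot touching nothing.
It also fails if it takes over 72 s, if anything falls off the work surface, if the arm or the gripper's body presses on something with over 40 N, if the wrist force passes 120 N, or if a joint passes its speed limit or range.

## Robot

A 6-joint arm with a two-finger parallel gripper is mounted at the origin on the work surface. World frame = base frame: x ahead of the robot, y to its left, z up, the work surface at z = 0. Lengths are in m, angles in rad, forces in N, time in s.
With the tool pointing down it reaches from about 0.3 to 0.85 m from the base axis. Payload 5.4 kg.
Tool frame: the origin (TCP) lies on the centre line of the jaws, within the pads' length; the fingertips stand 22 mm ahead of it and the grasp point (between the pads) lies 3 mm ahead of it (finger_overhang is the distance from the TCP to the fingertips, in m); z points along the fingers, x is the direction in which the jaws open and shut, and the axes are right-handed (so a half turn about z gives the same grasp; the last joint's range is limited). The gripper opens to 85 mm and grips with 20 to 120 N. Pads are 22 mm wide; open, the fingers measure 114 mm over their backs; the gripper's body (76 mm by 85 mm) begins 54 mm behind the grasp point. The pads swing forward as they close: fully open they stand 13 mm farther back than shut.
Start: joints at [-1.426, 0.158, 1.597, -0, 1.386, -0.21], TCP at [0.2, -0.539, 0.253] pointing down, gripper open.
Joint ranges: [-2.91, 2.91], [-0.94, 2.29], [0.18, 2.7], [-1.29, 4.43], [0.17, 2.64], [-3, 3]. Speed limits (rad/s): [2.57, 2.57, 3.14, 3.14, 3.14, 3.14].

## Interface

Orientations are given as a 3x3 rotation matrix whose columns are the frame's x, y, z axes.
In Python, from station import observe, camera, calibration, finish_job, regions_of, pinpoint, finger_overhang gives the robot as it stands.
- The arm moves only by the shell command python3 -m crank 'ROWS' [OPENING] [FORCE]. ROWS is JSON, a list of rows, each an object with "translation": the shift along the world's x, y, z scaled (see below), a list of three; "turn": the turn, a rotation vector about the world's x, y, z scaled (see below), a list of three. In form: [{"translation": [x, y, z], "turn": [wx, wy, wz]}, ...]. A call has 1 to 12 rows; each row is the pose to reach, as a shift and turn from the pose commanded when the call began, turning the shorter way round; what a row does not reach only later rows make up. The controller multiplies each number of a shift by 12 cm and each number of a turn by 360 degrees. A row lasts 1/12 s, in which the tool goes at most 41.7 mm and 7.16 degrees, less where a joint would pass 70% of its speed; a pose out of reach is approached as far as the arm can. A call with a number of a shift or a turn outside -1 to 1 is refused whole. A call with a gripper value outside its range is refused whole. OPENING is the closure, from 0 (fully open) to 1 (shut), set as the call begins (- or left out, the last holds). The fingers move at their own pace and stop on an object; FORCE is the grip in N (left out, the last holds). Time passes only in rows, so rows that repeat a pose let the fingers close. It gives the time, the measured TCP pose, the force and the opening at its end, in the units of the state.
- observe(): the state, without advancing time (a new reading comes with each control period).
- camera(name): name is "scene" or "top" or "wrist"; returns the picture (420x560x3 uint8, blue, green, red); there is no depth.
- calibration(name): a dict with "mtx" (3x3 intrinsics, pixels), "R" (3x3) and "t" (3): a world point X has camera coordinates R X + t; the wrist camera has in their place "T_tool_cam" (4x4, takes a point from camera to tool coordinates, whose origin is the TCP and whose axes are the tool frame's). Camera axes: x right, y down, z forward; pixel columns grow to the right and rows downward; lengths in m; the calibration is good to about 2 mm. A picture is of the moment at which its call begins: read the wrist's pose just before it. calibration takes no time and is no camera call.
- finish_job(): hands the job in, once; it reports no verdict.
Trained networks look in the newest picture that a camera, given by its name, has taken for a name from the list of things; names that differ only in an ending like _2 or _b are one class to them, and where a whole thing is asked for, a point or a joint stands for the part that bears it (a point fixed in the world has none). Each returns a list of dicts, best first, with "conf" (0 to 1); they miss things now and then, are a little off and sometimes report something else, mostly with a low value. They report only what shows in the picture. A call takes as long as a camera call.
- regions_of(camera, label): "pixels" (420x560 bool, what is visible of it).
- pinpoint(camera, label): "xyz" ([x, y, z] in m, in world coordinates, good to about 4 mm: a listed point, or the origin of a listed thing).
The state is a dict: "clock": time; "joints": joint angles; "dq": joint speeds; "joint_torque": joint torques, N m; "tool_pos": TCP position; "orientation": TCP orientation; "contact_force": force on the tool from outside, world axes, zero at the start; "torque": the same for the moment, N m; "width": opening from 0.0 (shut) to 1.0 (fully open).
Only numpy, scipy, OpenCV 4.12 (cv2) and the standard library are available. Lean on these libraries where they do the work, as an engineer would, in place of code of your own. Each camera call takes 0.05 s, during which the arm holds its last target. There are 200 camera calls.

## Working session

There is one attempt and no reset: what is moved stays moved. The work goes in short steps, Python scripts to look and compute and a shell command to move; the robot and the scene stay as the last step left them, time stands still between calls to the robot, and variables do not carry over. Pictures are saved under pics/ and viewed, about 8 in all and at most 12, crops included, and the job is handed in when it is done.

```bash
mkdir -p pics
python3 - <<'E'
from station import *
import cv2,numpy as np
s=observe();print(s['clock'],s['tool_pos'],s['contact_force'],s['width'],finger_overhang)
print(np.round(s['orientation'],3))
a=camera('scene');b=camera('top')
cv2.imwrite('pics/s.png',np.hstack([a,b])[:, :] if 0 else cv2.resize(np.vstack([a,b]),(400*560//420*0+560*600//840,600)))
cv2.imwrite('pics/a.png',a);cv2.imwrite('pics/b.png',b)
for c in('scene','top'):
  for l in['spindle','column_top','shaft_tip','seat_top','sleeve','cup','spacer','bottle','beaker','stopper','jar','flask','screwdriver']:
    r=pinpoint(c,l);print(c,l,[(np.round(q['xyz'],3).tolist(),round(q['conf'],2)) for q in r[:2]])
print(observe()['clock'])
E
```

```text
0.0 [ 0.19964614 -0.53861925  0.25230844] [ 0.01547854 -0.49678956  0.20923196] 1.0015895062439266 0.022
[[ 0.347 -0.938 -0.   ]
 [-0.938 -0.347  0.002]
 [-0.002 -0.    -1.   ]]
scene spindle [([0.491, 0.168, -0.003], 0.75)]
scene column_top [([0.535, 0.064, 0.216], 0.74)]
scene shaft_tip [([0.491, 0.16, 0.152], 0.65), ([0.495, 0.17, 0.002], 0.2)]
scene seat_top [([0.491, 0.16, 0.082], 0.47), ([0.582, -0.175, -0.004], 0.41)]
scene sleeve [([0.659, -0.058, -0.001], 0.88), ([0.557, -0.051, 0.005], 0.25)]
scene cup [([0.555, -0.049, 0.003], 0.91)]
scene spacer []
scene bottle [([0.494, -0.255, -0.002], 0.84)]
scene beaker [([0.451, -0.049, -0.006], 0.98)]
scene stopper [([0.577, -0.174, -0.004], 0.73)]
scene jar [([0.619, -0.248, -0.001], 0.81)]
scene flask [([0.764, -0.196, -0.002], 0.55)]
scene screwdriver [([0.553, -0.369, -0.002], 0.85), ([0.495, 0.164, -0.002], 0.75)]
top spindle [([0.494, 0.163, 0.002], 0.59)]
top column_top [([0.538, 0.059, 0.217], 0.92)]
top shaft_tip [([0.493, 0.16, 0.152], 0.55)]
top seat_top [([0.494, 0.163, 0.083], 0.58)]
top sleeve [([0.654, -0.059, -0.001], 0.58)]
top cup [([0.556, -0.051, -0.001], 0.72), ([0.492, -0.266, 0.001], 0.23)]
top spacer [([0.446, -0.158, -0.003], 0.75), ([0.537, 0.061, 0.216], 0.44)]
top bottle [([0.494, -0.262, -0.003], 0.64)]
top beaker [([0.446, -0.048, 0.0], 0.75)]
top stopper [([0.579, -0.178, -0.0], 0.55)]
top jar [([0.621, -0.253, -0.002], 0.91), ([0.446, -0.156, -0.002], 0.64)]
top flask [([0.766, -0.195, -0.001], 0.84), ([0.56, -0.048, -0.001], 0.5)]
top screwdriver [([0.492, -0.264, 0.002], 0.74), ([0.551, -0.367, 0.001], 0.71)]
1.4
```

View pics/a.png

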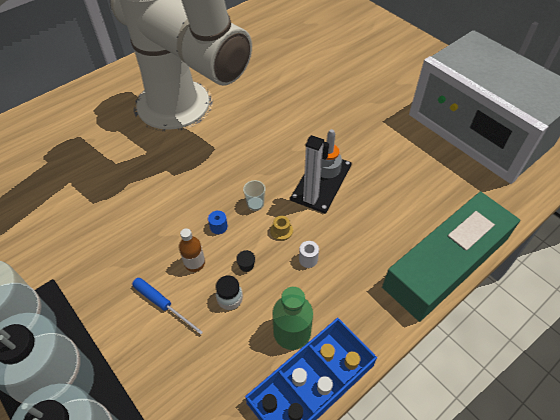

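View pics/b.png

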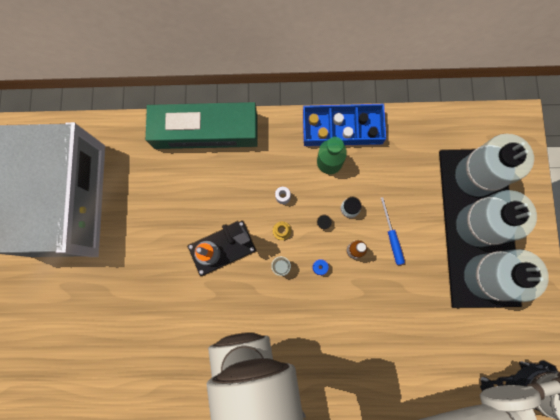

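The networks agree with both pictures. In the scene view, the sleeve is near (308,253), the cup near (282,228) and the spindle with its column near (325,165). I'll move above the sleeve and turn the jaws square to the column direction (yaw about 24°).

```bash
R='{"translation":[0.95,1,0.25],"turn":[0,0,0.065]}'; python3 -m crank '[{"translation":[0.95,1,0.25],"turn":[0,0,0.065]},{"translation":[0.95,1,0.25],"turn":[0,0,0.065]},{"translation":[0.95,1,0.25],"turn":[0,0,0.065]},{"translation":[0.95,1,0.25],"turn":[0,0,0.065]}]' 0 40
for i in 1 2 3; do python3 -m crank '[{"translation":[0.95,1,0],"turn":[0,0,0.065]},{"translation":[0.95,1,0],"turn":[0,0,0.065]},{"translation":[0.95,1,0],"turn":[0,0,0.065]},{"translation":[0.95,1,0],"turn":[0,0,0.065]}]'; done
python3 -m crank '[{"translation":[0,0,0],"turn":[0,0,0]},{"translation":[0,0,0],"turn":[0,0,0]},{"translation":[0,0,0],"turn":[0,0,0]}]'
cat > h.py <<'E'
from station import *
import cv2,numpy as np
def snap(name):
    s=observe();im=camera('wrist');cv2.imwrite('pics/'+name,im);return s,im
def ray(s,uv):
    c=calibration('wrist');T=np.array(c['T_tool_cam']);R=np.array(s['orientation'])
    d=np.linalg.inv(c['mtx'])@[uv[0],uv[1],1.]
    return R@T[:3,3]+s['tool_pos'],R@T[:3,:3]@d
def atz(s,uv,z):
    o,d=ray(s,uv);return o+d*(z-o[2])/d[2]
def proj(s,X):
    c=calibration('wrist');T=np.array(c['T_tool_cam']);R=np.array(s['orientation'])
    p=np.linalg.inv(T)@np.r_[R.T@(np.array(X)-s['tool_pos']),1];q=np.array(c['mtx'])@p[:3];return q[:2]/q[2]
E
python3 - <<'E'
from h import *
s,im=snap('w1.png');print(s['clock'],s['tool_pos'],np.round(s['orientation'],3))
c=calibration('wrist');print(np.round(c['T_tool_cam'],3),c['mtx'])
for l in('sleeve','cup'):
  for q in pinpoint('wrist',l)[:2]:print(l,np.round(q['xyz'],4),q['conf'],proj(s,q['xyz']))
E
```

```text
clock: 1.73
tool_pos: [0.3135, -0.4189, 0.2834]
orientation: [[0.694, -0.719, 0.0], [-0.719, -0.694, -0.0], [0.0, -0.0, -1.0]]
contact_force: [0.5, 0.5, -0.3]
width: 0.998
clock: 2.07
tool_pos: [0.4279, -0.2985, 0.2833]
orientation: [[0.924, -0.384, 0.001], [-0.384, -0.924, -0.001], [0.001, 0.0, -1.0]]
contact_force: [1.5, -1.5, 0.2]
width: 0.997
clock: 2.4
tool_pos: [0.5419, -0.1784, 0.2832]
orientation: [[1.0, 0.015, 0.001], [0.015, -1.0, -0.0], [0.001, 0.0, -1.0]]
contact_force: [-0.7, -1.1, -0.3]
width: 1.002
clock: 2.73
tool_pos: [0.6559, -0.0583, 0.283]
orientation: [[0.912, 0.411, 0.0], [0.411, -0.912, -0.0], [0.0, 0.0, -1.0]]
contact_force: [0.6, -2.0, 1.0]
width: 0.999
clock: 2.98
tool_pos: [0.6545, -0.0605, 0.2828]
orientation: [[0.914, 0.406, -0.001], [0.406, -0.914, -0.0], [-0.001, 0.0, -1.0]]
contact_force: [-0.0, -0.6, -0.4]
width: 1.001
2.9833 [ 0.65447308 -0.06050486  0.28278143] [[ 0.914  0.406 -0.001]
 [ 0.406 -0.914 -0.   ]
 [-0.001  0.    -1.   ]]
[[ 1.    -0.    -0.001  0.   ]
 [ 0.     0.944  0.329 -0.085]
 [ 0.    -0.329  0.944 -0.12 ]
 [ 0.     0.     0.     1.   ]] [[291.6254701    0.         279.28961151]
 [  0.         291.6254701  210.31801449]
 [  0.           0.           1.        ]]
sleeve [ 0.6568 -0.0556  0.0017] 0.87 [282.29546087 170.6071085 ]
cup [ 0.5584 -0.0504  0.0041] 0.84 [216.53067044 137.83151417]
```

View pics/w1.png

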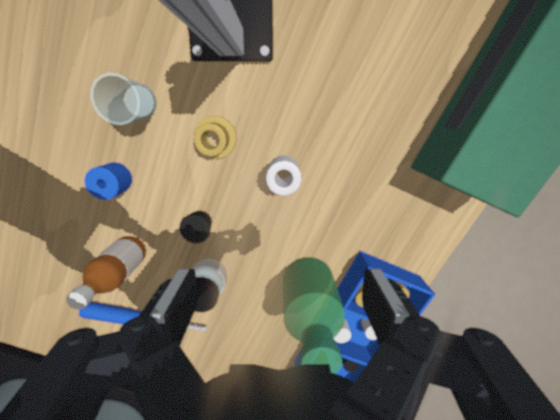

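The picture shows the sleeve's top ring centred near (284,179), the cup's bore near (211,140) and the fingers at the bottom. I'll correct the position and descend for a closer look.

```bash
python3 - <<'E'
from h import *
s=observe();print(atz(s,(284,179),.05),atz(s,(211,139),.038))
E
python3 -m crank '[{"translation":[0.015,0.02,-0.5],"turn":[0,0,0]},{"translation":[0.015,0.02,-1],"turn":[0,0,0]},{"translation":[0.015,0.02,-1],"turn":[0,0,0]},{"translation":[0.015,0.02,-1],"turn":[0,0,0]},{"translation":[0.015,0.02,-1],"turn":[0,0,0]},{"translation":[0.015,0.02,-1],"turn":[0,0,0]},{"translation":[0.015,0.02,-1],"turn":[0,0,0]}]' 0.15
python3 - <<'E'
from h import *
s,im=snap('w2.png');print(s['clock'],s['tool_pos'],s['width'])
for q in regions_of('wrist','sleeve')[:1]:
  m=q['pixels'].astype(np.uint8);print(q['conf'],cv2.boundingRect(m))
for l in('sleeve','cup'):
  for q in pinpoint('wrist',l)[:1]:print(l,np.round(q['xyz'],4),q['conf'],proj(s,q['xyz']))
E
```

```text
[ 0.65859036 -0.05675948  0.05      ] [ 0.55778505 -0.04967919  0.038     ]
clock: 3.72
tool_pos: [0.6586, -0.0589, 0.1674]
orientation: [[0.914, 0.405, 0.007], [0.405, -0.914, -0.002], [0.005, 0.004, -1.0]]
contact_force: [0.6, 0.2, 1.0]
width: 0.849
3.7167 [ 0.65860088 -0.05890308  0.16739779] 0.8492066291556126
0.66 (255, 173, 50, 57)
sleeve [ 0.6596 -0.0546  0.0047] 0.55 [280.86522133 193.50917353]
cup [ 0.559  -0.0501  0.0033] 0.77 [186.89274585 148.23015435]
```

View pics/w2.png

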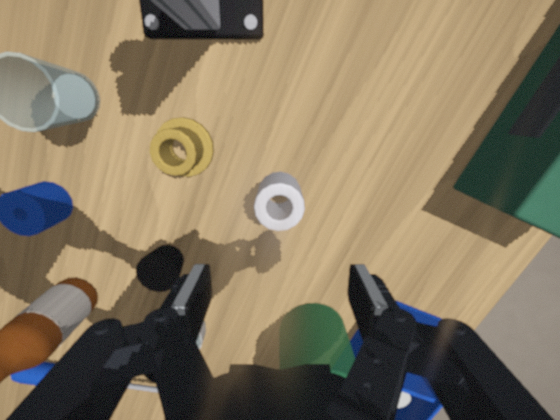

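The sleeve's top ring is centred at (279.5,204). I'll compute its position, descend and grip.

Run:
```python
from h import *
im=cv2.imread('pics/w2.png');s=observe()
print(s['tool_pos'],np.round(s['orientation'],4))
P=atz(s,(279.5,204),.05);print(P,(P-s['tool_pos'])[:2]/.12,(0.047-s['tool_pos'][2])/.12)
m=(im[165:240,245:315].min(2)>190).astype(np.uint8)
cs,_=cv2.findContours(m,0,2);c=max(cs,key=cv2.contourArea);(x,y),ax,a=cv2.fitEllipse(cv2.convexHull(c));print(x+245,y+165,ax)
e=atz(s,(x+245,y+165),.05);print(e,(e-s['tool_pos'])[:2]/.12)
```

```text
[ 0.65751725 -0.0581946   0.16524255] [[ 0.9141  0.4056  0.0033]
 [ 0.4056 -0.9141 -0.001 ]
 [ 0.0026  0.0022 -1.    ]]
[ 0.65482258 -0.05034741  0.05      ] [-0.02245562  0.06539319] -0.9853545438601287
279.27416229248047 206.34959030151367 (46.48246383666992, 48.892181396484375)
[ 0.65549948 -0.05234665  0.05      ] [-0.01681478  0.04873291]
```

```bash
python3 -m crank '[{"translation":[0,0.025,-0.3],"turn":[0,0,0]},{"translation":[0,0.025,-0.45],"turn":[0,0,0]},{"translation":[0,0.025,-0.45],"turn":[0,0,0]},{"translation":[0,0.025,-0.45],"turn":[0,0,0]},{"translation":[0,0.025,-0.45],"turn":[0,0,0]},{"translation":[0,0.025,-0.45],"turn":[0,0,0]},{"translation":[0,0.025,-0.45],"turn":[0,0,0]},{"translation":[0,0.025,-0.45],"turn":[0,0,0]}]'
python3 - <<'E'
from h import *
s,im=snap('w3.png')
m=(im[150:300,220:340].min(2)>180).astype(np.uint8)
cs,_=cv2.findContours(m,0,2);c=max(cs,key=cv2.contourArea);(x,y),ax,a=cv2.fitEllipse(cv2.convexHull(c));print(x+220,y+150,ax)
e=atz(s,(x+220,y+150),.05);print(e,(e-s['tool_pos'])/.12)
c=e;ex=np.array(proj(s,c+[.022,0,0]))-proj(s,c-[.022,0,0]);print('expected diam px',ex)
E
```

```text
clock: 4.58
tool_pos: [0.6573, -0.0551, 0.1106]
orientation: [[0.914, 0.406, 0.002], [0.406, -0.914, -0.001], [0.002, 0.002, -1.0]]
contact_force: [-0.5, 0.4, 0.4]
width: 0.847
278.8494071960449 237.16091918945312 (53.52421188354492, 62.259376525878906)
[ 0.65639541 -0.05280838  0.05      ] [-0.00790247  0.01944375 -0.50473478]
expected diam px [59.35837804 23.99940575]
```

View pics/w3.png

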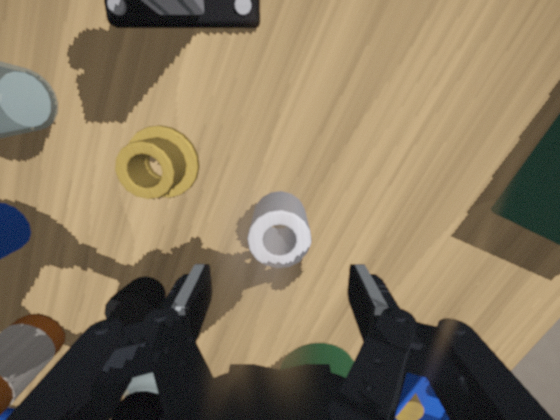

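```bash
python3 -m crank '[{"translation":[-0.008,0.02,-0.25],"turn":[0,0,0]},{"translation":[-0.008,0.02,-0.51],"turn":[0,0,0]},{"translation":[-0.008,0.02,-0.51],"turn":[0,0,0]},{"translation":[-0.008,0.02,-0.51],"turn":[0,0,0]},{"translation":[-0.008,0.02,-0.51],"turn":[0,0,0]},{"translation":[-0.008,0.02,-0.51],"turn":[0,0,0]},{"translation":[-0.008,0.02,-0.51],"turn":[0,0,0]}]'
python3 -m crank '[{"translation":[0,0,0],"turn":[0,0,0]},{"translation":[0,0,0],"turn":[0,0,0]},{"translation":[0,0,0],"turn":[0,0,0]},{"translation":[0,0,0],"turn":[0,0,0]},{"translation":[0,0,0],"turn":[0,0,0]},{"translation":[0,0,0],"turn":[0,0,0]}]' 1 70
python3 -m crank '[{"translation":[0,0,0],"turn":[0,0,0]},{"translation":[0,0,0],"turn":[0,0,0]},{"translation":[0,0,0],"turn":[0,0,0]},{"translation":[0,0,0],"turn":[0,0,0]},{"translation":[0,0,0],"turn":[0,0,0]},{"translation":[0,0,0],"turn":[0,0,0]}]' 1 70
```

```text
clock: 5.22
tool_pos: [0.6572, -0.053, 0.0504]
orientation: [[0.914, 0.406, 0.004], [0.406, -0.914, -0.001], [0.003, 0.003, -1.0]]
contact_force: [-0.4, 0.4, 1.0]
width: 0.847
clock: 5.72
tool_pos: [0.6565, -0.0528, 0.0493]
orientation: [[0.914, 0.406, 0.002], [0.406, -0.914, -0.001], [0.002, 0.001, -1.0]]
contact_force: [0.6, 0.5, 6.8]
width: 0.493
clock: 6.22
tool_pos: [0.6565, -0.0527, 0.0493]
orientation: [[0.914, 0.406, 0.002], [0.406, -0.914, -0.001], [0.002, 0.001, -1.0]]
contact_force: [-0.4, 1.1, 5.3]
width: 0.488
```

```bash
python3 -m crank '[{"translation":[0,0,0.2],"turn":[0,0,0]},{"translation":[0,0,0.5],"turn":[0,0,0]},{"translation":[0,0,0.8],"turn":[0,0,0]},{"translation":[0,0,1],"turn":[0,0,0]},{"translation":[0,0,1],"turn":[0,0,0]}]'
python3 -m crank '[{"translation":[0,0.1,0.3],"turn":[0,0,0]},{"translation":[0,0.3,0.7],"turn":[0,0,0]},{"translation":[0,0.6,1],"turn":[0,0,0]},{"translation":[0,0.89,1],"turn":[0,0,0]},{"translation":[0,0.89,1],"turn":[0,0,0]}]'
python3 -m crank '[{"translation":[0,0.3,0.12],"turn":[0,0,0]},{"translation":[-0.2,0.6,0.12],"turn":[0,0,0]},{"translation":[-0.4,0.89,0.12],"turn":[0,0,0]},{"translation":[-0.68,0.89,0.12],"turn":[0,0,0]}]'
python3 -m crank '[{"translation":[-0.3,0,0],"turn":[0,0,0]},{"translation":[-0.5,0,0],"turn":[0,0,0]},{"translation":[-0.6,0,0],"turn":[0,0,0]},{"translation":[-0.68,0,0],"turn":[0,0,0]},{"translation":[-0.68,0,0],"turn":[0,0,0]},{"translation":[-0.68,0,0],"turn":[0,0,0]},{"translation":[-0.68,0,0],"turn":[0,0,0]},{"translation":[-0.68,0,0],"turn":[0,0,0]},{"translation":[-0.68,0,0],"turn":[0,0,0]}]'
python3 - <<'E'
from h import *
s,im=snap('w4.png');print(s['clock'],s['tool_pos'],s['orientation'])
for l in('shaft_tip','seat_top','sleeve','column_top'):
  for q in pinpoint('wrist',l)[:1]:print(l,np.round(q['xyz'],4),q['conf'],proj(s,q['xyz']))
print(proj(s,[.493,.161,.15]))
E
```

```text
clock: 6.63
tool_pos: [0.659, -0.0533, 0.1751]
orientation: [[0.914, 0.406, 0.011], [0.406, -0.914, -0.003], [0.009, 0.007, -1.0]]
contact_force: [-0.1, -0.6, 0.5]
width: 0.498
clock: 7.05
tool_pos: [0.6564, 0.0593, 0.2914]
orientation: [[0.912, 0.409, 0.006], [0.409, -0.913, 0.002], [0.006, 0.0, -1.0]]
contact_force: [0.0, 0.2, -1.4]
width: 0.495
clock: 7.38
tool_pos: [0.5727, 0.1658, 0.2999]
orientation: [[0.912, 0.41, -0.002], [0.41, -0.912, 0.003], [-0.001, -0.003, -1.0]]
contact_force: [0.5, 0.4, -1.3]
width: 0.49
clock: 8.13
tool_pos: [0.4929, 0.1609, 0.3019]
orientation: [[0.914, 0.405, -0.0], [0.405, -0.914, -0.0], [-0.0, -0.0, -1.0]]
contact_force: [0.5, -0.6, -1.2]
width: 0.49
8.1333 [0.49293825 0.16093602 0.30194449] [[ 9.14237496e-01  4.05178540e-01 -3.89959487e-04]
 [ 4.05178559e-01 -9.14237570e-01 -3.20851971e-05]
 [-3.69515847e-04 -1.28669733e-04 -9.99999923e-01]]
shaft_tip [0.4957 0.1643 0.1459] 0.81 [283.06380892 197.5967543 ]
seat_top [0.4948 0.1627 0.0801] 0.63 [281.21367702 182.73267927]
sleeve [0.4928 0.1583 0.2569] 0.89 [277.00579543 254.52707979]
column_top [0.5371 0.0624 0.2147] 0.97 [279.58116282 338.40789063]
[279.20776682 200.6912897 ]
```

View pics/w4.png

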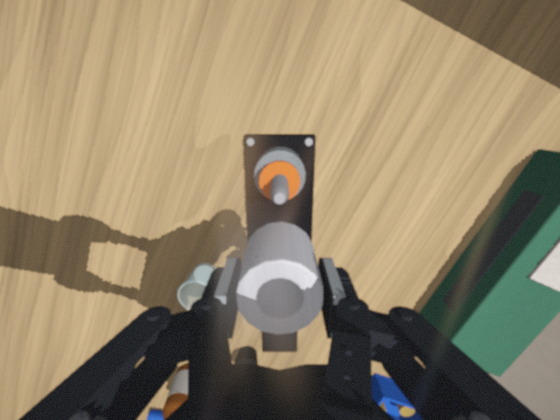

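Everything lines up: the shaft tip is near (280,197), the seat near (280,180) and the held sleeve's top ring near (280,293). I'll zoom in for exact centres.

Run:
```python
import cv2,numpy as np
im=cv2.imread('pics/w4.png')[140:340,215:345]
o=cv2.resize(im,None,fx=3,fy=3,interpolation=cv2.INTER_CUBIC)
for k in range(0,200,10): cv2.putText(o,str(140+k),(0,k*3+4),0,.3,(0,0,255),1);cv2.line(o,(22,k*3),(28,k*3),(0,0,255),1)
for k in range(5,130,10): cv2.line(o,(k*3,0),(k*3,6),(0,0,255),1);cv2.putText(o,str(215+k),(k*3-8,16),0,.3,(0,0,255),1)
cv2.imwrite('pics/w4z.png',o)
```

```text
(no output)
```

View pics/w4z.png

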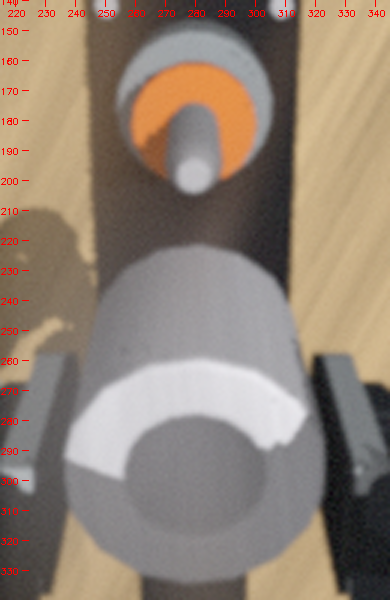

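```bash
cat > m.py <<'E'
from h import *
s={'tool_pos':np.array([0.49293825,0.16093602,0.30194449]),'orientation':np.array([[.914237,.405178,-.00039],[.405178,-.914237,0],[-.00037,-.00013,-1]])}
def ext(c,r):
    a=np.linspace(0,6.28,200);p=np.array([proj(s,np.array(c)+[r*np.cos(t),r*np.sin(t),0]) for t in a]);return np.r_[p.min(0),p.max(0)]
from scipy.optimize import least_squares
R=s['orientation']
def fit(z,r,e,c0):
    f=least_squares(lambda q:ext([q[0],q[1],z],r)-e,c0,diff_step=1e-3);return f.x,f.fun
tp=s['tool_pos']
for z,r,e,n in((.3026,.022,[236.5,260,323.5,333],'sleeve'),(.3026,.0115,[257,278,303.5,318],'bore'),(.15,.0055,[273.5,192.3,285.5,204],'tip'),):
    x,f=fit(z,r,np.array(e),[.493,.161]);d=x-tp[:2];print(n,x,'res',f.round(1),'tool xy mm',1e3*(R[:2,:2].T@d))
E
python3 m.py
```

```text
sleeve [0.49442307 0.15914315] res [-1.9 -1.6  1.9  2.2] tool xy mm [0.63104877 2.24072743]Traceback (most recent call last):
  File "m.py", line 11, in <module>
    x,f=fit(z,r,np.array(e),[.493,.161]);d=x-tp[:2];print(n,x,'res',f.round(1),'tool xy mm',1e3*(R[:2,:2].T@d))
        ~~~^^^^^^^^^^^^^^^^^^^^^^^^^^^^^
  File "m.py", line 8, in fit
    f=least_squares(lambda q:ext([q[0],q[1],z],r)-e,c0,diff_step=1e-3);return f.x,f.fun
    return func(*args, **kwargs)
    result = trf(vector_fun.fun, vector_fun.jac, x0, f0, J0, lb, ub, ftol, xtol,
                 gtol, max_nfev, x_scale, loss_function, tr_solver,
                 tr_options.copy(), verbose, callback=callback_wrapped)
    return trf_no_bounds(
        fun, jac, x0, f0, J0, ftol, xtol, gtol, max_nfev, x_scale,
        loss_function, tr_solver, tr_options, verbose, callback=callback)
    J = jac(x)
    self._update_jac()
    ~~~~~~~~~~~~~~~~^^
    self.J = self.jac_wrapped(xp_copy(self.x), f0=self.f)
             ~~~~~~~~~~~~~~~~^^^^^^^^^^^^^^^^^^^^^^^^^^^^
    J, dct = approx_derivative(
             ~~~~~~~~~~~~~~~~~^
     
[... 700 characters left out ...]
~~^^^
    return self.f(x, *self.args, **self.kwargs)
           ~~~~~~^^^^^^^^^^^^^^^^^^^^^^^^^^^^^^
  File "m.py", line 8, in <lambda>
    f=least_squares(lambda q:ext([q[0],q[1],z],r)-e,c0,diff_step=1e-3);return f.x,f.fun
                             ~~~^^^^^^^^^^^^^^^^^
  File "m.py", line 4, in ext
    a=np.linspace(0,6.28,200);p=np.array([proj(s,np.array(c)+[r*np.cos(t),r*np.sin(t),0]) for t in a]);return np.r_[p.min(0),p.max(0)]
                                          ~~~~^^^^^^^^^^^^^^^^^^^^^^^^^^^^^^^^^^^^^^^^^^^
  File "h.py", line 12, in proj
    c=calibration('wrist');T=np.array(c['T_tool_cam']);R=np.array(s['orientation'])
ValueError: time passes only in moves, steps and waits
```

```bash
sed -i "s/^def ray/CAL=calibration('wrist')\ndef ray/; s/c=calibration('wrist');/c=CAL;/" h.py
cat > m2.py <<'E'
exec(open('m.py').read().split('tp=s')[0])
tp=s['tool_pos']
for dz in(0,-.005):
  for z,r,e,n in((.3026,.022,[236.5,260,323.5,333],'sleeve'),(.3026,.0115,[257,278,303.5,318],'bore'),(.15,.0055,[273.5,192.3,285.5,204],'tip'),):
    x,f=fit(z+dz,r,np.array(e),[.493,.161]);d=x-tp[:2];print(dz,n,x.round(4),'res',f.round(1),'tool xy mm',1e3*(R[:2,:2].T@d))
E
python3 m2.py 2>&1 | tail -8; python3 -c "
from station import *;s=observe();print(s['clock'],s['tool_pos'])"
```

```text
0 sleeve [0.4944 0.1591] res [-1.9 -1.6  1.9  2.2] tool xy mm [0.63104877 2.24072743]
0 bore [0.4945 0.1593] res [-0.5 -0.   0.5  0.1] tool xy mm [0.75516973 2.11470974]
0 tip [0.4922 0.1635] res [ 0.4  0.4 -0.4 -0.4] tool xy mm [ 0.36769098 -2.59721306]
-0.005 sleeve [0.4958 0.156 ] res [-0.1 -0.3  0.1  0.4] tool xy mm [0.64070299 5.6334336 ]
-0.005 bore [0.4959 0.1561] res [ 0.5  0.7 -0.5 -0.8] tool xy mm [0.76962844 5.68383332]
-0.005 tip [0.4928 0.1621] res [ 0.5  0.5 -0.5 -0.5] tool xy mm [ 0.36687585 -1.08973256]
8.3833 [0.49252549 0.16105544 0.30217836]
```

```bash
python3 -m crank '[{"translation":[-0.01,0.022,-0.2],"turn":[0,0,0]},{"translation":[-0.01,0.022,-0.4],"turn":[0,0,0]},{"translation":[-0.01,0.022,-0.6],"turn":[0,0,0]},{"translation":[-0.01,0.022,-0.75],"turn":[0,0,0]},{"translation":[-0.01,0.022,-0.8],"turn":[0,0,0]},{"translation":[-0.01,0.022,-0.8],"turn":[0,0,0]},{"translation":[-0.01,0.022,-0.8],"turn":[0,0,0]},{"translation":[-0.01,0.022,-0.8],"turn":[0,0,0]},{"translation":[-0.01,0.022,-0.8],"turn":[0,0,0]}]'
python3 -m crank '[{"translation":[0,0,-0.04],"turn":[0,0,0]},{"translation":[0,0,-0.08],"turn":[0,0,0]},{"translation":[0,0,-0.1],"turn":[0,0,0]},{"translation":[0,0,-0.1],"turn":[0,0,0]},{"translation":[0,0,-0.1],"turn":[0,0,0]},{"translation":[0,0,-0.1],"turn":[0,0,0]}]'
python3 - <<'E'
from station import *;import cv2
a=camera('scene');cv2.imwrite('pics/s2.png',cv2.resize(a[110:220,280:380],None,fx=5,fy=5,interpolation=cv2.INTER_CUBIC))
E
```

```text
clock: 9.13
tool_pos: [0.4922, 0.1639, 0.208]
orientation: [[0.914, 0.406, 0.003], [0.406, -0.914, 0.0], [0.003, 0.001, -1.0]]
contact_force: [-0.0, -0.2, -1.5]
width: 0.489
clock: 9.63
tool_pos: [0.4912, 0.1638, 0.1942]
orientation: [[0.914, 0.406, -0.0], [0.406, -0.914, -0.0], [-0.0, -0.0, -1.0]]
contact_force: [-0.2, -0.0, -1.3]
width: 0.488
```

View pics/s2.png

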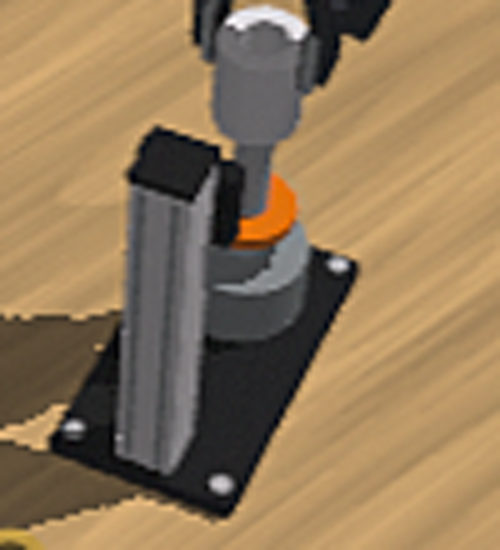

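The scene view shows the sleeve coaxial over the nose, and no contact force shows 5 mm below the tip. I'll keep lowering.

```bash
python3 -m crank '[{"translation":[0,0,-0.02],"turn":[0,0,0]},{"translation":[0,0,-0.04],"turn":[0,0,0]},{"translation":[0,0,-0.06],"turn":[0,0,0]},{"translation":[0,0,-0.06],"turn":[0,0,0]},{"translation":[0,0,-0.06],"turn":[0,0,0]}]'
python3 -m crank '[{"translation":[0,0,-0.03],"turn":[0,0,0]},{"translation":[0,0,-0.06],"turn":[0,0,0]},{"translation":[0,0,-0.06],"turn":[0,0,0]},{"translation":[0,0,-0.06],"turn":[0,0,0]}]'
```

```text
clock: 10.1
tool_pos: [0.4909, 0.1639, 0.1867]
orientation: [[0.914, 0.406, -0.001], [0.406, -0.914, 0.0], [-0.001, -0.001, -1.0]]
contact_force: [0.7, 1.0, -1.6]
width: 0.49
clock: 10.43
tool_pos: [0.4908, 0.1639, 0.1793]
orientation: [[0.914, 0.406, -0.001], [0.406, -0.914, 0.0], [-0.001, -0.001, -1.0]]
contact_force: [0.4, 2.2, -2.0]
width: 0.495
```

```bash
python3 -m crank '[{"translation":[0.003,0.006,0],"turn":[0,0,0]},{"translation":[0.003,0.006,-0.04],"turn":[0,0,0]},{"translation":[0.003,0.006,-0.08],"turn":[0,0,0]},{"translation":[0.003,0.006,-0.12],"turn":[0,0,0]},{"translation":[0.003,0.006,-0.12],"turn":[0,0,0]},{"translation":[0.003,0.006,-0.12],"turn":[0,0,0]}]'
python3 -m crank '[{"translation":[0,0,-0.04],"turn":[0,0,0]},{"translation":[0,0,-0.08],"turn":[0,0,0]},{"translation":[0,0,-0.12],"turn":[0,0,0]},{"translation":[0,0,-0.16],"turn":[0,0,0]},{"translation":[0,0,-0.16],"turn":[0,0,0]},{"translation":[0,0,-0.16],"turn":[0,0,0]}]'
```

```text
clock: 10.93
tool_pos: [0.4912, 0.1643, 0.1648]
orientation: [[0.914, 0.406, -0.001], [0.406, -0.914, -0.0], [-0.001, -0.0, -1.0]]
contact_force: [-0.5, 0.6, -0.9]
width: 0.491
clock: 11.43
tool_pos: [0.4911, 0.1643, 0.1456]
orientation: [[0.914, 0.406, -0.001], [0.406, -0.914, -0.0], [-0.001, -0.0, -1.0]]
contact_force: [0.2, 1.0, -1.9]
width: 0.496
```

```bash
python3 -m crank '[{"translation":[0,0,-0.015],"turn":[0,0,0]},{"translation":[0,0,-0.03],"turn":[0,0,0]},{"translation":[0,0,-0.045],"turn":[0,0,0]},{"translation":[0,0,-0.06],"turn":[0,0,0]},{"translation":[0,0,-0.075],"turn":[0,0,0]},{"translation":[0,0,-0.09],"turn":[0,0,0]}]'
python3 -m crank '[{"translation":[0,0,-0.012],"turn":[0,0,0]},{"translation":[0,0,-0.024],"turn":[0,0,0]},{"translation":[0,0,-0.036],"turn":[0,0,0]},{"translation":[0,0,-0.048],"turn":[0,0,0]}]'
python3 -m crank '[{"translation":[0,0,-0.012],"turn":[0,0,0]},{"translation":[0,0,-0.024],"turn":[0,0,0]},{"translation":[0,0,-0.036],"turn":[0,0,0]},{"translation":[0,0,-0.036],"turn":[0,0,0]}]'
```

```text
clock: 11.93
tool_pos: [0.4915, 0.1645, 0.1353]
orientation: [[0.914, 0.406, 0.0], [0.406, -0.914, 0.0], [0.0, -0.0, -1.0]]
contact_force: [-1.1, 1.6, -0.4]
width: 0.493
clock: 12.27
tool_pos: [0.4915, 0.1645, 0.1302]
orientation: [[0.914, 0.406, -0.0], [0.406, -0.914, -0.0], [-0.0, -0.0, -1.0]]
contact_force: [-4.7, 1.2, 7.0]
width: 0.491
clock: 12.6
tool_pos: [0.4915, 0.1645, 0.126]
orientation: [[0.914, 0.406, -0.0], [0.406, -0.914, -0.0], [-0.0, -0.0, -1.0]]
contact_force: [-3.3, 1.4, 4.6]
width: 0.493
```

```bash
python3 -m crank '[{"translation":[0,0,-0.012],"turn":[0,0,0]},{"translation":[0,0,-0.024],"turn":[0,0,0]},{"translation":[0,0,-0.036],"turn":[0,0,0]},{"translation":[0,0,-0.048],"turn":[0,0,0]},{"translation":[0,0,-0.06],"turn":[0,0,0]},{"translation":[0,0,-0.072],"turn":[0,0,0]},{"translation":[0,0,-0.084],"turn":[0,0,0]}]'
python3 -m crank '[{"translation":[0,0,-0.008],"turn":[0,0,0]},{"translation":[0,0,-0.016],"turn":[0,0,0]},{"translation":[0,0,-0.024],"turn":[0,0,0]}]'
python3 -m crank '[{"translation":[0,0,-0.008],"turn":[0,0,0]},{"translation":[0,0,-0.016],"turn":[0,0,0]},{"translation":[0,0,-0.016],"turn":[0,0,0]}]'
```

```text
clock: 13.18
tool_pos: [0.4916, 0.1646, 0.1163]
orientation: [[0.914, 0.406, 0.0], [0.406, -0.914, -0.0], [-0.0, 0.0, -1.0]]
contact_force: [-3.9, 2.2, 8.6]
width: 0.495
clock: 13.43
tool_pos: [0.4916, 0.1646, 0.1133]
orientation: [[0.914, 0.406, -0.0], [0.406, -0.914, -0.0], [-0.0, 0.0, -1.0]]
contact_force: [-4.3, 1.1, 7.9]
width: 0.492
clock: 13.68
tool_pos: [0.4916, 0.1645, 0.1112]
orientation: [[0.914, 0.406, -0.0], [0.406, -0.914, -0.0], [-0.0, -0.0, -1.0]]
contact_force: [-3.4, 1.3, 6.4]
width: 0.493
```

```bash
python3 -m crank '[{"translation":[0,0,-0.004],"turn":[0,0,0]},{"translation":[0,0,-0.008],"turn":[0,0,0]},{"translation":[0,0,-0.012],"turn":[0,0,0]},{"translation":[0,0,-0.012],"turn":[0,0,0]}]'
python3 -m crank '[{"translation":[0,0,-0.004],"turn":[0,0,0]},{"translation":[0,0,-0.008],"turn":[0,0,0]},{"translation":[0,0,-0.008],"turn":[0,0,0]}]'
```

```text
clock: 14.02
tool_pos: [0.4916, 0.1646, 0.1099]
orientation: [[0.914, 0.406, 0.0], [0.406, -0.914, -0.0], [0.0, 0.0, -1.0]]
contact_force: [-3.2, 0.9, 5.7]
width: 0.495
clock: 14.27
tool_pos: [0.4916, 0.1646, 0.1092]
orientation: [[0.914, 0.406, -0.0], [0.406, -0.914, -0.0], [-0.0, 0.0, -1.0]]
contact_force: [-4.9, 2.2, 8.0]
width: 0.495
```

```bash
for i in 1 2 3; do python3 -m crank '[{"translation":[0,0,-0.004],"turn":[0,0,0]},{"translation":[0,0,-0.004],"turn":[0,0,0]},{"translation":[0,0,-0.004],"turn":[0,0,0]}]' | grep -E "pos|force"; done
```

```text
tool_pos: [0.4917, 0.1646, 0.1092]
contact_force: [-6.3, 1.7, 11.8]
tool_pos: [0.4917, 0.1646, 0.1091]
contact_force: [-7.9, 0.6, 15.6]
tool_pos: [0.4917, 0.1646, 0.1091]
contact_force: [-9.5, 0.8, 19.5]
```

Pressing steps now raise only the force (8 → 19.5 N) and the height stays at 0.109, which matches the predicted home height. I'll ease off, release, rise and check.

```bash
python3 -m crank '[{"translation":[0,0,0.008],"turn":[0,0,0]},{"translation":[0,0,0.008],"turn":[0,0,0]}]' | grep -E "pos|force"
python3 -m crank '[{"translation":[0,0,0],"turn":[0,0,0]},{"translation":[0,0,0],"turn":[0,0,0]},{"translation":[0,0,0],"turn":[0,0,0]},{"translation":[0,0,0],"turn":[0,0,0]},{"translation":[0,0,0],"turn":[0,0,0]},{"translation":[0,0,0],"turn":[0,0,0]}]' 0.15
python3 -m crank '[{"translation":[0,0,0.1],"turn":[0,0,0]},{"translation":[0,0,0.3],"turn":[0,0,0]},{"translation":[0,0,0.6],"turn":[0,0,0]},{"translation":[0,0,0.95],"turn":[0,0,0]},{"translation":[0,0,0.95],"turn":[0,0,0]}]'
python3 -m crank '[{"translation":[0,0,0.3],"turn":[0,0,0]},{"translation":[0,0,0.6],"turn":[0,0,0]},{"translation":[0,0,0.6],"turn":[0,0,0]},{"translation":[0,0,0.6],"turn":[0,0,0]},{"translation":[0,0,0.6],"turn":[0,0,0]},{"translation":[0,0,0.6],"turn":[0,0,0]}]'
python3 - <<'E'
from h import *
s,im=snap('w5.png');a=camera('scene')
A=cv2.resize(a[110:220,280:380],None,fx=4,fy=4,interpolation=cv2.INTER_CUBIC)
B=cv2.resize(im[120:340,200:360],None,fx=2,fy=2,interpolation=cv2.INTER_CUBIC)
cv2.imwrite('pics/c5.png',np.hstack([A,B]))
for l in('shaft_tip','seat_top','sleeve'):
  for c in('wrist','scene'):
    for q in pinpoint(c,l)[:1]:print(c,l,np.round(q['xyz'],4),q['conf'])
print(s['clock'],s['tool_pos'])
E
```

```text
tool_pos: [0.4917, 0.1646, 0.1092]
contact_force: [-6.8, 1.8, 12.4]
clock: 15.68
tool_pos: [0.4915, 0.1644, 0.1074]
orientation: [[0.914, 0.406, -0.0], [0.406, -0.914, -0.0], [-0.0, 0.0, -1.0]]
contact_force: [0.9, 0.0, -0.4]
width: 0.852
clock: 16.1
tool_pos: [0.4962, 0.165, 0.2316]
orientation: [[0.914, 0.406, 0.016], [0.406, -0.914, 0.001], [0.015, 0.005, -1.0]]
contact_force: [1.3, -0.3, 0.3]
width: 0.853
clock: 16.6
tool_pos: [0.4908, 0.1644, 0.2924]
orientation: [[0.914, 0.406, -0.002], [0.406, -0.914, -0.0], [-0.002, -0.001, -1.0]]
contact_force: [-0.7, 0.2, 0.7]
width: 0.848
wrist shaft_tip [0.4965 0.1624 0.1451] 0.58
scene shaft_tip [0.4888 0.1604 0.1525] 0.61
wrist seat_top [0.4927 0.1606 0.0607] 0.77
scene seat_top [0.4909 0.1589 0.0593] 0.58
wrist sleeve [0.4925 0.1633 0.0638] 0.67
scene sleeve [0.4925 0.1605 0.0613] 0.53
16.6 [0.49081761 0.16440589 0.29242887]
```

View pics/c5.png

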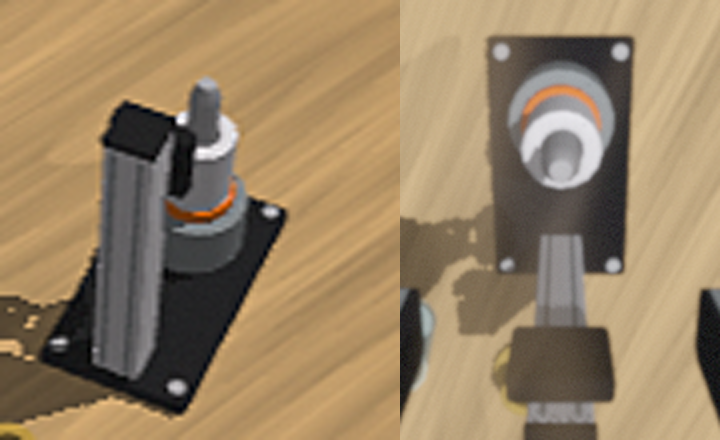

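The sleeve is standing on the seat at 0.060, and the seat is down on the housing with only a thin orange rim showing in both views. Now for the cup.

```bash
python3 -m crank '[{"translation":[0.1,-0.3,0],"turn":[0,0,0]},{"translation":[0.2,-0.6,0],"turn":[0,0,0]},{"translation":[0.28,-0.89,0],"turn":[0,0,0]},{"translation":[0.28,-0.89,0],"turn":[0,0,0]}]' |grep tool_
python3 -m crank '[{"translation":[0.1,-0.3,0],"turn":[0,0,0]},{"translation":[0.2,-0.6,0],"turn":[0,0,0]},{"translation":[0.28,-0.8,-0.2],"turn":[0,0,0]},{"translation":[0.28,-0.89,-0.5],"turn":[0,0,0]},{"translation":[0.28,-0.89,-0.8],"turn":[0,0,0]},{"translation":[0.28,-0.89,-0.8],"turn":[0,0,0]}]' |grep tool_
python3 -m crank '[{"translation":[0,0,-0.3],"turn":[0,0,0]},{"translation":[0,0,-0.7],"turn":[0,0,0]},{"translation":[0,0,-0.7],"turn":[0,0,0]},{"translation":[0,0,-0.7],"turn":[0,0,0]},{"translation":[0,0,-0.7],"turn":[0,0,0]},{"translation":[0,0,-0.7],"turn":[0,0,0]},{"translation":[0,0,-0.7],"turn":[0,0,0]}]'
python3 - <<'E'
from h import *
s,im=snap('w6.png');print(s['tool_pos'],proj(s,[.5575,-.0497,.038]))
for q in pinpoint('wrist','cup')[:1]:print(np.round(q['xyz'],4),q['conf'])
np.save('s6.npy',np.r_[s['tool_pos'],np.ravel(s['orientation'])])
B=cv2.resize(im[150:330,200:360],None,fx=3,fy=3,interpolation=cv2.INTER_CUBIC)
for k in range(0,180,10): cv2.putText(B,str(150+k),(0,k*3+4),0,.3,(0,0,255),1);cv2.line(B,(22,k*3),(28,k*3),(0,0,255),1)
for k in range(0,160,10): cv2.line(B,(k*3,0),(k*3,6),(0,0,255),1);cv2.putText(B,str(200+k),(k*3-8,16),0,.3,(0,0,255),1)
cv2.imwrite('pics/c6.png',B)
E
```

```text
tool_pos: [0.5264, 0.0525, 0.2934]
tool_pos: [0.554, -0.0483, 0.1895]
clock: 18.42
tool_pos: [0.5607, -0.0495, 0.1168]
orientation: [[0.914, 0.406, 0.005], [0.406, -0.914, -0.002], [0.004, 0.003, -1.0]]
contact_force: [-0.1, -0.5, -0.6]
width: 0.85
[ 0.56072983 -0.04953744  0.11681994] [274.43155736 228.3469807 ]
[ 0.5576 -0.0495  0.0049] 0.93
```

View pics/c6.png

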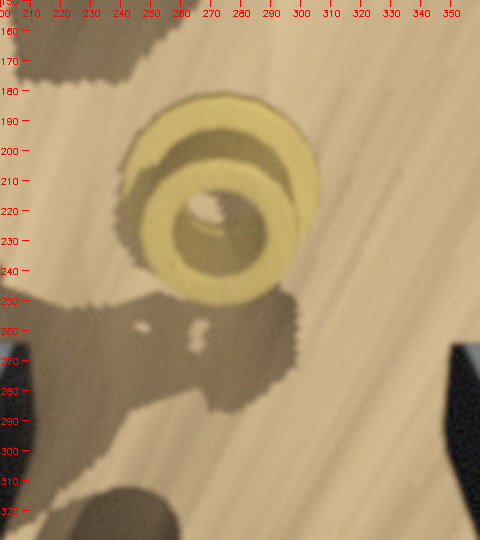

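Run:
```python
from h import *
v=np.load('s6.npy');s={'tool_pos':v[:3],'orientation':v[3:].reshape(3,3)}
print(atz(s,(273,227),.038),atz(s,(270,228),.038));n=observe();print(n['tool_pos'])
a=np.linspace(0,6.28,100);c=atz(s,(273,227),.038);p=np.array([proj(s,c+[.02*np.cos(t),.02*np.sin(t),0]) for t in a]);print(p.min(0),p.max(0))
```

```text
[ 0.5561046  -0.04914093  0.038     ] [ 0.55439852 -0.05076811  0.038     ]
[ 0.55998916 -0.0494381   0.11575715]
[245.84967873 201.1288419 ] [300.13441077 251.32425985]
```

```bash
python3 -m crank '[{"translation":[-0.02,-0.004,-0.1],"turn":[0,0,0]},{"translation":[-0.02,-0.004,-0.3],"turn":[0,0,0]},{"translation":[-0.02,-0.004,-0.5],"turn":[0,0,0]},{"translation":[-0.02,-0.004,-0.62],"turn":[0,0,0]},{"translation":[-0.02,-0.004,-0.65],"turn":[0,0,0]},{"translation":[-0.02,-0.004,-0.65],"turn":[0,0,0]},{"translation":[-0.02,-0.004,-0.65],"turn":[0,0,0]},{"translation":[-0.02,-0.004,-0.65],"turn":[0,0,0]},{"translation":[-0.02,-0.004,-0.65],"turn":[0,0,0]},{"translation":[-0.02,-0.004,-0.65],"turn":[0,0,0]}]'
```

```text
clock: 19.35
tool_pos: [0.5571, -0.0498, 0.0367]
orientation: [[0.914, 0.406, 0.002], [0.406, -0.914, -0.001], [0.002, 0.001, -1.0]]
contact_force: [-0.3, 0.1, -0.0]
width: 0.849
```

```bash
python3 -m crank '[{"translation":[0,0,0],"turn":[0,0,0]},{"translation":[0,0,0],"turn":[0,0,0]},{"translation":[0,0,0],"turn":[0,0,0]},{"translation":[0,0,0],"turn":[0,0,0]},{"translation":[0,0,0],"turn":[0,0,0]},{"translation":[0,0,0],"turn":[0,0,0]},{"translation":[0,0,0],"turn":[0,0,0]},{"translation":[0,0,0],"turn":[0,0,0]},{"translation":[0,0,0],"turn":[0,0,0]}]' 1 70
python3 -m crank '[{"translation":[0,0,0.2],"turn":[0,0,0]},{"translation":[0,0,0.5],"turn":[0,0,0]},{"translation":[0,0,0.8],"turn":[0,0,0]},{"translation":[0,0,1],"turn":[0,0,0]},{"translation":[0,0,1],"turn":[0,0,0]}]'
python3 -m crank '[{"translation":[0,0,0.3],"turn":[0,0,0]},{"translation":[0,0,0.6],"turn":[0,0,0]},{"translation":[0,0,0.9],"turn":[0,0,0]},{"translation":[0,0,1],"turn":[0,0,0]},{"translation":[0,0,1],"turn":[0,0,0]}]' |grep tool_
python3 -m crank '[{"translation":[-0.1,0.3,0.1],"turn":[0,0,0]},{"translation":[-0.2,0.6,0.15],"turn":[0,0,0]},{"translation":[-0.27,0.89,0.15],"turn":[0,0,0]},{"translation":[-0.27,0.89,0.15],"turn":[0,0,0]}]' |grep tool_
python3 -m crank '[{"translation":[-0.1,0.3,0],"turn":[0,0,0]},{"translation":[-0.2,0.6,0],"turn":[0,0,0]},{"translation":[-0.27,0.89,0],"turn":[0,0,0]},{"translation":[-0.27,0.89,0],"turn":[0,0,0]},{"translation":[-0.27,0.89,0],"turn":[0,0,0]},{"translation":[-0.27,0.89,0],"turn":[0,0,0]},{"translation":[-0.27,0.89,0],"turn":[0,0,0]},{"translation":[-0.27,0.89,0],"turn":[0,0,0]}]'
```

```text
clock: 20.1
tool_pos: [0.5567, -0.0497, 0.0363]
orientation: [[0.914, 0.406, 0.001], [0.406, -0.914, -0.0], [0.0, 0.0, -1.0]]
contact_force: [-2.5, 0.2, 5.6]
width: 0.452
clock: 20.52
tool_pos: [0.5599, -0.0506, 0.1618]
orientation: [[0.914, 0.406, 0.011], [0.406, -0.914, -0.003], [0.008, 0.007, -1.0]]
contact_force: [1.5, -0.2, -0.3]
width: 0.446
tool_pos: [0.5579, -0.0501, 0.2785]
tool_pos: [0.5212, 0.0624, 0.2903]
clock: 21.93
tool_pos: [0.4917, 0.1628, 0.2927]
orientation: [[0.915, 0.404, -0.001], [0.404, -0.915, -0.0], [-0.001, -0.0, -1.0]]
contact_force: [-0.7, -0.2, -1.5]
width: 0.442
```

```bash
python3 -m crank '[{"translation":[0,0.008,-0.2],"turn":[0,0,0]},{"translation":[0,0.008,-0.4],"turn":[0,0,0]},{"translation":[0,0.008,-0.6],"turn":[0,0,0]},{"translation":[0,0.008,-0.7],"turn":[0,0,0]},{"translation":[0,0.008,-0.75],"turn":[0,0,0]},{"translation":[0,0.008,-0.75],"turn":[0,0,0]},{"translation":[0,0.008,-0.75],"turn":[0,0,0]},{"translation":[0,0.008,-0.75],"turn":[0,0,0]},{"translation":[0,0.008,-0.75],"turn":[0,0,0]}]'
python3 -m crank '[{"translation":[0,0,-0.05],"turn":[0,0,0]},{"translation":[0,0,-0.1],"turn":[0,0,0]},{"translation":[0,0,-0.14],"turn":[0,0,0]},{"translation":[0,0,-0.17],"turn":[0,0,0]},{"translation":[0,0,-0.17],"turn":[0,0,0]},{"translation":[0,0,-0.17],"turn":[0,0,0]}]'
python3 - <<'E'
from station import *;import cv2
a=camera('scene');cv2.imwrite('pics/s7.png',cv2.resize(a[100:220,280:380],None,fx=5,fy=5,interpolation=cv2.INTER_CUBIC))
E
```

```text
clock: 22.68
tool_pos: [0.4925, 0.165, 0.2052]
orientation: [[0.914, 0.406, 0.003], [0.406, -0.914, 0.0], [0.003, 0.001, -1.0]]
contact_force: [-0.8, 0.1, -1.4]
width: 0.442
clock: 23.18
tool_pos: [0.4912, 0.1649, 0.1827]
orientation: [[0.914, 0.406, -0.001], [0.406, -0.914, -0.0], [-0.001, -0.0, -1.0]]
contact_force: [0.5, 0.2, -1.9]
width: 0.448
```

View pics/s7.png

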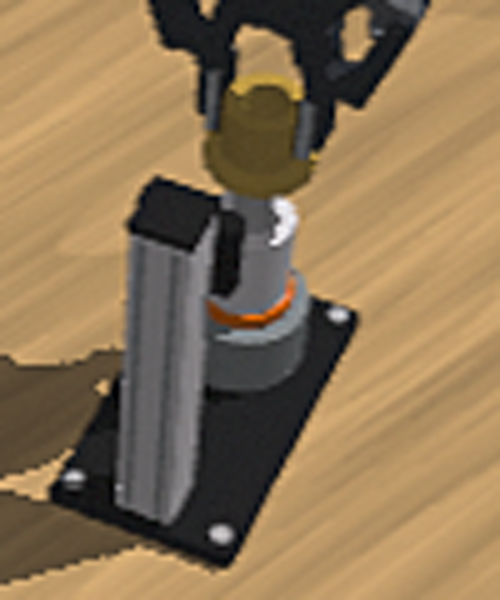

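The cup sits coaxially over the nose with no side force. I'll keep lowering it gently.

```bash
python3 -m crank '[{"translation":[0.002,-0.003,-0.025],"turn":[0,0,0]},{"translation":[0.002,-0.003,-0.05],"turn":[0,0,0]},{"translation":[0.002,-0.003,-0.075],"turn":[0,0,0]},{"translation":[0.002,-0.003,-0.1],"turn":[0,0,0]},{"translation":[0.002,-0.003,-0.1],"turn":[0,0,0]}]' |grep -E 'pos|force'
python3 -m crank '[{"translation":[0,0,-0.03],"turn":[0,0,0]},{"translation":[0,0,-0.06],"turn":[0,0,0]},{"translation":[0,0,-0.09],"turn":[0,0,0]},{"translation":[0,0,-0.11],"turn":[0,0,0]},{"translation":[0,0,-0.13],"turn":[0,0,0]},{"translation":[0,0,-0.13],"turn":[0,0,0]}]' |grep -E 'pos|force'
```

```text
tool_pos: [0.4912, 0.1646, 0.1703]
contact_force: [0.6, -0.5, -2.1]
tool_pos: [0.4913, 0.1646, 0.1549]
contact_force: [-0.3, 0.3, -1.6]
```

```bash
python3 -m crank '[{"translation":[0,0,-0.015],"turn":[0,0,0]},{"translation":[0,0,-0.03],"turn":[0,0,0]},{"translation":[0,0,-0.045],"turn":[0,0,0]},{"translation":[0,0,-0.045],"turn":[0,0,0]}]' |grep -E 'pos|force'
for i in 1 2 3; do python3 -m crank '[{"translation":[0,0,-0.004],"turn":[0,0,0]},{"translation":[0,0,-0.008],"turn":[0,0,0]},{"translation":[0,0,-0.008],"turn":[0,0,0]}]' |grep -E 'pos|force'; done
```

```text
tool_pos: [0.4915, 0.1646, 0.1498]
contact_force: [0.7, -0.5, -1.8]
tool_pos: [0.4917, 0.1646, 0.1492]
contact_force: [-0.5, 0.1, -1.8]
tool_pos: [0.4917, 0.1646, 0.1482]
contact_force: [-0.1, 0.7, -1.3]
tool_pos: [0.4916, 0.1646, 0.1472]
contact_force: [-0.3, -0.1, -1.9]
```

```bash
for i in 1 2 3; do python3 -m crank '[{"translation":[0,0,-0.003],"turn":[0,0,0]},{"translation":[0,0,-0.005],"turn":[0,0,0]},{"translation":[0,0,-0.005],"turn":[0,0,0]}]' |grep -E 'pos|force'; done
```

```text
tool_pos: [0.4917, 0.1646, 0.1466]
contact_force: [0.4, 0.6, -2.7]
tool_pos: [0.4918, 0.1646, 0.1463]
contact_force: [-1.0, 0.4, -0.8]
tool_pos: [0.4919, 0.1646, 0.1463]
contact_force: [-2.4, -1.0, 4.9]
```

The cup seated at exactly the predicted 0.1463. I'll release it, rise and check.

```bash
python3 -m crank '[{"translation":[0,0,0],"turn":[0,0,0]},{"translation":[0,0,0],"turn":[0,0,0]},{"translation":[0,0,0],"turn":[0,0,0]},{"translation":[0,0,0],"turn":[0,0,0]},{"translation":[0,0,0],"turn":[0,0,0]},{"translation":[0,0,0],"turn":[0,0,0]},{"translation":[0,0,0],"turn":[0,0,0]}]' 0.1
python3 -m crank '[{"translation":[0,0,0.1],"turn":[0,0,0]},{"translation":[0,0,0.3],"turn":[0,0,0]},{"translation":[0,0,0.6],"turn":[0,0,0]},{"translation":[0,0,0.95],"turn":[0,0,0]},{"translation":[0,0,0.95],"turn":[0,0,0]}]' |grep tool_
python3 -m crank '[{"translation":[0,0,0.3],"turn":[0,0,0]},{"translation":[0,0,0.4],"turn":[0,0,0]},{"translation":[0,0,0.4],"turn":[0,0,0]},{"translation":[0,0,0.4],"turn":[0,0,0]},{"translation":[0,0,0.4],"turn":[0,0,0]},{"translation":[0,0,0.4],"turn":[0,0,0]}]' |grep tool_
python3 - <<'E'
from h import *
s,im=snap('w8.png');a=camera('scene')
A=cv2.resize(a[110:350,120:380],(520,480),interpolation=cv2.INTER_CUBIC)
B=cv2.resize(im[120:360,210:350],(280,480),interpolation=cv2.INTER_CUBIC)
cv2.imwrite('pics/c8.png',np.hstack([A,B]))
for l in('seat_top','sleeve','cup'):
  for c in('wrist','scene'):
    for q in pinpoint(c,l)[:1]:print(c,l,np.round(q['xyz'],4),q['conf'])
print(s['clock'])
E
```

```text
clock: 26.57
tool_pos: [0.4917, 0.1646, 0.1455]
orientation: [[0.914, 0.406, -0.0], [0.406, -0.914, 0.0], [-0.0, -0.0, -1.0]]
contact_force: [0.5, 0.6, -0.5]
width: 0.902
tool_pos: [0.496, 0.1651, 0.2697]
tool_pos: [0.4909, 0.1645, 0.3055]
wrist seat_top [0.4924 0.1623 0.0587] 0.45
scene seat_top [0.4905 0.1604 0.06  ] 0.41
scene sleeve [0.491  0.1607 0.0608] 0.68
wrist cup [0.4924 0.1641 0.1108] 0.62
scene cup [0.4951 0.1682 0.1146] 0.85
27.4833
```

View pics/c8.png

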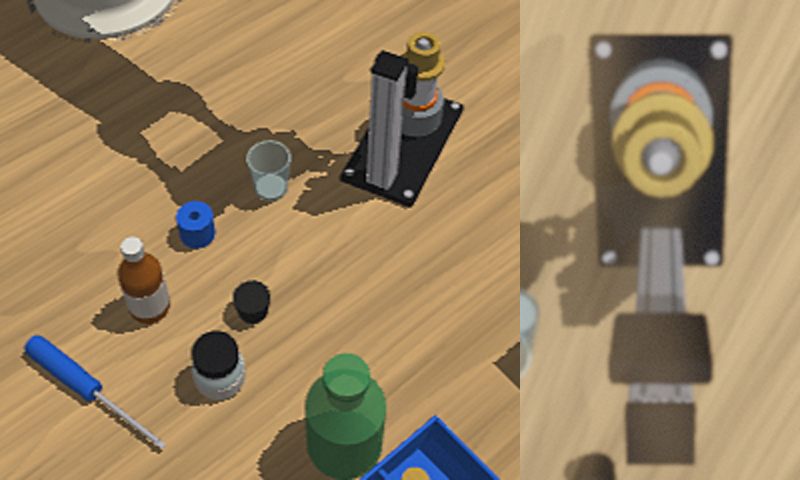

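The cup sits flat on the sleeve, the seat is home, all the bystanders are standing where they were, and the gripper is clear. I'm handing in.

```bash
python3 -c "
from station import *;print(finish_job())"
```

```text
the job is handed in; nothing more can be done
None
```

The sleeve and then the cup are fitted on the shaft, and I handed the job in at about 28 s of the 72 s allowed; no verdict was reported.

- **Sleeve:** I lowered it over the shaft and pushed the seat slowly from about 22 mm up to its stop. It stopped at a TCP height of 0.109, as expected for fully home. The push then rose from about 8 N to 19.5 N without further travel, and I eased off before releasing.
- **Cup:** I lowered it flange down onto the sleeve. Contact came at a TCP height of 0.146, the height expected for sitting on the sleeve, with about 5 N. I then released it and moved the gripper clear.

**Last checks:**
- **Seat and sleeve:** the networks put the seat top at 0.059–0.060 m and the sleeve's underside at 0.061 m. Both match the 0.060 m for home.
- **Cup:** the wrist camera gave its underside as 0.111 m against an expected 0.110 m. The scene camera gave 0.115 m, slightly off, but the contact height and the picture both agree with the cup sitting flat.
- **Bystanders:** all stood where they were in the final picture. I compared them by eye and did not measure them again.

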